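# Dock the tin carrier on the shaker and draw it tight with the cam lock

## Task

Set the tin carrier on the shaker's bed between the two guide rails, ball-headed stud towards the cam lock, and slide it in until its front touches the rubber buffers and the stud's head is inside the open mouth of the cam. Then swing the cam lever clockwise (seen from above) until the cam has drawn the carrier hard home against the steel stops and the lever goes firm; stop there without forcing it, and let go. Leave the loose tin, calculator and brass weight where they are.

Things in the scene. Friction and masses are not known exactly. Their poses are not given: they have to be found in the camera images.
- dock: fixed shaker head: grey bed 245 x 112 mm, top 12 mm above the bench, x from -155 to 90 mm; two aluminium guide rails along x, 69 mm apart, bevelled tops 34 mm above the bench, from x = -150 to -12 mm; at the +x end the cam lock between two cheeks 54 mm high. Origin on the bench at mid-width near the front of the cheeks; x points from the open end to the cam, the way the carrier slides in; z up
- stop_face (a point): nominal middle of the stiffly sprung (40 N/mm) steel stops, at dock x = -4 mm, 40 mm up; the true front is up to 1.5 mm nearer the open end or 1 mm farther, differs each time, is not measured. Two rubber spring buffers stand 2.5 mm proud of it; together they push back with 5 N at first touch, 7.5 N pressed flush, so a carrier pushed to the stops and let go springs back 2.5 mm to the buffers' touch
- cam_axis (a point): point on the vertical cam axis at the stud's height (40 mm above the bench), 40 mm ahead of the dock's origin. The cam is a steel drum 64 mm across, top disc 60 mm above the bench, with a spiral slot whose mouth, about 24 mm wide, faces the bed's open end at cam angle 0. With the carrier touching the buffers, the stud's head stops about 14 mm short of this point: inside the mouth
- cam_lock (a joint): cam and lever angle, rad, growing clockwise from above: -0.15 to 0 at start (open), end stops -0.2 and 2.5; stays where left. Head caught by 0.5; tight between 1.5 and 2.3, different each time. A square push on the knob takes about 1 N free, 2 to 4 N while the buffers are pressed, then rises about 1 N each 0.03 rad once the carrier meets the stops: 6 N is firm, over 8 N may force it
- lever_knob (a point): middle of the upright black knob on the lever's end: 16 mm diameter, 72 to 117 mm above the bench (this point 95 mm), 60 mm from the cam axis. At the start the lever points to the dock's +y side (about 100 degrees anticlockwise from dock x, less the cam angle); lever bar 12 mm wide, 64 to 72 mm up. The knob's path round the far side is free; it can be pushed with closed fingers or held
- carrier_grip (a point): middle of the gripping part of the carrier's upright fin, 73 mm above the carrier's underside. The fin is 14 mm thick (across the carrier's y), 46 mm long (along x), rises from the block's top at 44 mm to 90 mm and is gripped across its thickness. This point lies 62 mm behind the middle of the stud's head
- carrier: loose aluminium tin carrier, about 0.35 kg: base plate 130 x 66 x 10 mm, a block 52 mm long and 44 mm high at its front with the fin on top, and behind it a nest of four steel pins for a tin. Origin: underside, middle of the front edge; x points forward, out of the front face along the stud; z up. Starts standing flat on the bench
- stud_head (a point): middle of the stud's ball head, 16 mm diameter, on a 6 mm shank that stands out of the carrier's front face; 33 mm ahead of the face and 28 mm above the underside
- moisture_tin: bystander: loose closed white tin, 64 mm diameter, 42 mm high, origin under its middle
- desk_calculator: bystander: loose dark calculator, 125 x 78 x 17 mm, origin under its middle
- brass_weight: bystander: small loose brass weight, 26 mm diameter, 36 mm high, origin under its middle

How it is judged:
By the outcome, as a careful person would: the job done as asked, in the order asked, and still so for the second after the job is handed in, with the robot touching nothing.
It also fails if it takes over 72 s, if anything falls off the work surface, if the arm or the gripper's body presses on something with over 40 N, if the wrist force passes 120 N, or if a joint passes its speed limit or range.

## Robot

A 7-joint arm with a two-finger parallel gripper is mounted at the origin on a cart in front of the work surface, level with it; the furniture and walls round the work are solid. World frame = base frame: x ahead of the robot, y to its left, z up, the work surface at z = 0. Lengths are in m, angles in rad, forces in N, time in s.
With the tool pointing down it reaches from about 0.425 to 0.8 m from the base axis. Payload 8.3 kg.
Tool frame: the origin (TCP) lies between the finger pads; the fingertips stand 8 mm ahead of it and the grasp point (between the pads) lies 11 mm behind it; z points along the fingers, y is the line along which they close (so a half turn about z gives the same grasp; the last joint's range is limited). The gripper opens to 85 mm and grips with 20 to 120 N. Pads are 22 mm wide; open, the fingers measure 114 mm over their backs; the gripper's body (76 mm by 85 mm) begins 54 mm behind the grasp point. The pads swing forward as they close: fully open they stand 13 mm farther back than shut.
Start: joints at [1.194, 0.383, 0.016, 1.37, -0.006, 1.388, -0.046], TCP at [0.193, -0.594, 0.239] pointing down, gripper open.
Joint ranges: [-2.95, 2.95], [-0.25, 2.06], [-1.52, 1.56], [0.18, 2.33], [-1.44, 4.58], [0.02, 2.06], [-3.01, 3.01]. Speed limits (rad/s): [2.39, 2.39, 3.01, 3.01, 3.14, 3.14, 3.14].

## Interface

Orientations are given as a unit quaternion [x, y, z, w].
In Python, from cell import reach, movel, set_joints, gripper_open, close_gripper, dwell, inverse_kinematics, sense, capture, Unreachable, sign_off gives the robot as it stands. Calls block until the motion is done:
- reach(position, orientation): joint-space move of the TCP to a pose.
- movel(position, ori=None, feed=0.15): straight line of the TCP; ori=None keeps the orientation; feed is the mean speed in m/s.
- set_joints(angles): joint-space move.
- gripper_open() and close_gripper(): open the fingers fully, or close them until they stop; the grip force is fixed at half the most.
- dwell(seconds).
- inverse_kinematics(position, orientation): joint angles nearest the present ones, or None.
- sense(): the state.
- capture(name): name is "scene" or "top"; returns a dict with "image" (420x560x3 uint8, red, green, blue), "depth" (420x560 float32, m along the optical axis (not along the pixel's ray), 0 where there is no reading), "fov_y" (degrees; the focal length in pixels is half the picture's height over the tangent of half this angle, whatever the lens; pixels are square), "cx", "cy" (the principal point, pixels), "rvec" (rotation vector, rad) and "tvec" (3), from world to camera coordinates, as OpenCV has them. Camera axes: x right, y down, z forward; pixel columns grow to the right and rows downward; lengths in m; the calibration is good to about 2 mm. A picture is of the moment at which its call begins.
A pose or a line that the arm cannot do raises Unreachable and nothing moves.
- sign_off(): hands the job in; it is judged then, once.
The state is a dict: "time_s": time; "q": joint angles; "dq": joint speeds; "joint_torque": joint torques, N m; "position": TCP position; "orientation": TCP orientation; "ft_force": force on the tool from outside, world axes, zero at the start; "wrist_torque": the same for the moment, N m; "finger_gap": finger opening in m; "gripper_force": force on a finger pad.
Only numpy, scipy, OpenCV 4.12 (cv2) and the standard library are available. Lean on these libraries where they do the work, as an engineer would, in place of code of your own. Each camera call takes 0.05 s, during which the arm holds its last target. There are 200 camera calls.

## Working session

There is one attempt and no reset: what is moved stays moved. The work goes in short steps, each a Python script; the robot and the scene stay as the last script left them, time stands still between calls to the robot, and variables do not carry over. Pictures are saved under pics/ and viewed, at most 10 in all, crops included, and the job is handed in when it is done.

```bash
ls; mkdir -p pics; python3 - <<'E'
from cell import *
import cv2,numpy as np,pickle
s=sense();print(s)
for n in("scene","top"):
    c=capture(n);pickle.dump(c,open(f'{n}0.pkl','wb'))
    print(n,c['fov_y'],c['cx'],c['cy'],c['rvec'],c['tvec'])
    cv2.imwrite(f'pics/{n}0.png',cv2.resize(c['image'][:,:,::-1],(800,600),interpolation=cv2.INTER_CUBIC))
E
```

```text
pics
{'time_s': 0.0, 'q': array([ 1.19415322,  0.38428051,  0.01635567,  1.37119882, -0.00632923,
        1.38824024, -0.04649755]), 'dq': array([ 4.95592205e-05, -3.64527631e-05, -2.03602813e-04,  9.59721798e-04,
        2.90940491e-04,  2.48108368e-03, -1.38731723e-03]), 'joint_torque': array([ 4.93012358e-04, -6.27601933e+01,  8.44439920e-01, -3.71825767e+01,
        1.66745234e-02,  1.41280584e-02, -2.29755756e-05]), 'position': array([ 0.19277953, -0.59397719,  0.23823211]), 'orientation': array([ 9.87714278e-01,  1.56267161e-01, -1.65567591e-04, -1.02616992e-03]), 'ft_force': array([-0.47685047, -0.16230174, -0.73763073]), 'wrist_torque': array([ 0.01139528, -0.00641195,  0.03340491]), 'gripper_force': 0.0, 'finger_gap': 0.08513976330211588}
scene 45.47283167719523 277.6401109897321 214.33178307242633 [ 0.66567616 -2.70121432  1.01103796] [0.5137525  0.208639   1.10270588]
top 44.93197737090371 278.5361425938308 206.3445465369174 [ 2.13123968 -2.19447985  0.12244799] [0.06787036 0.58108005 1.25358965]
```

View pics/scene0.png

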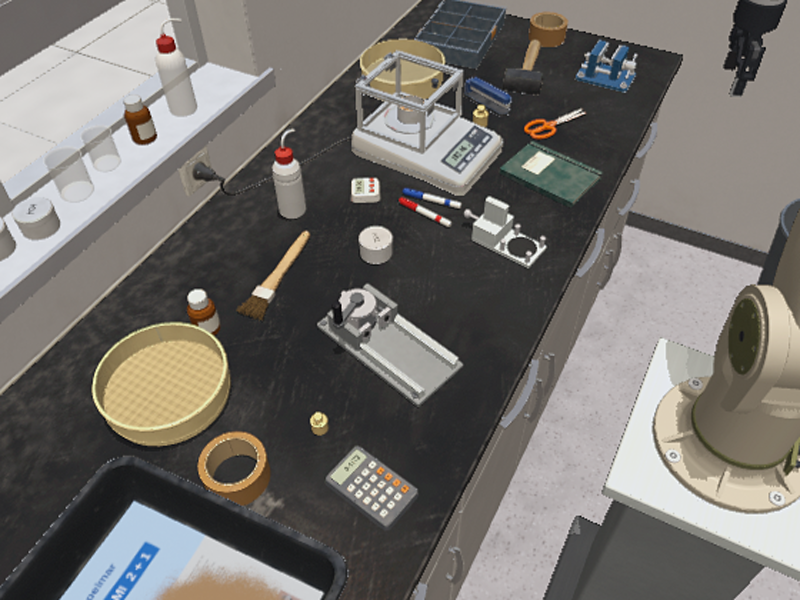

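View pics/top0.png

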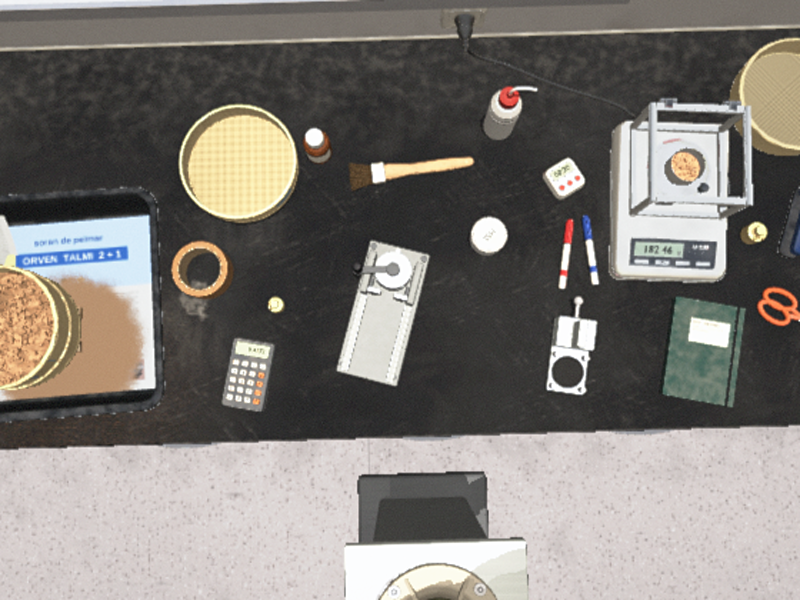

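The scene view shows the dock at about (390,340), the carrier at (505,235), the tin at (375,243), the weight at (318,422) and the calculator at (372,485). The top view shows the dock at (385,310) with its lever to the left at (358,268), and the carrier at (572,345) with its stud pointing up at (578,300). I'll enlarge both.

```bash
python3 - <<'E'
import cv2,numpy as np,pickle
t=pickle.load(open('top0.pkl','rb'))['image'][:,:,::-1];s=pickle.load(open('scene0.pkl','rb'))['image'][:,:,::-1]
def cr(im,x,y,w,h,z): return cv2.resize(im[y:y+h,x:x+w],None,fx=z,fy=z,interpolation=cv2.INTER_CUBIC)
a=np.hstack([cr(t,230,160,80,120,5),cr(t,360,180,80,120,5)])
b=np.hstack([cr(s,220,194,108,90,5),cr(s,322,128,52+0,90,5)])
cv2.imwrite('pics/tcrop.png',a);cv2.imwrite('pics/scrop.png',b)
E
```

```text
(no output)
```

View pics/tcrop.png

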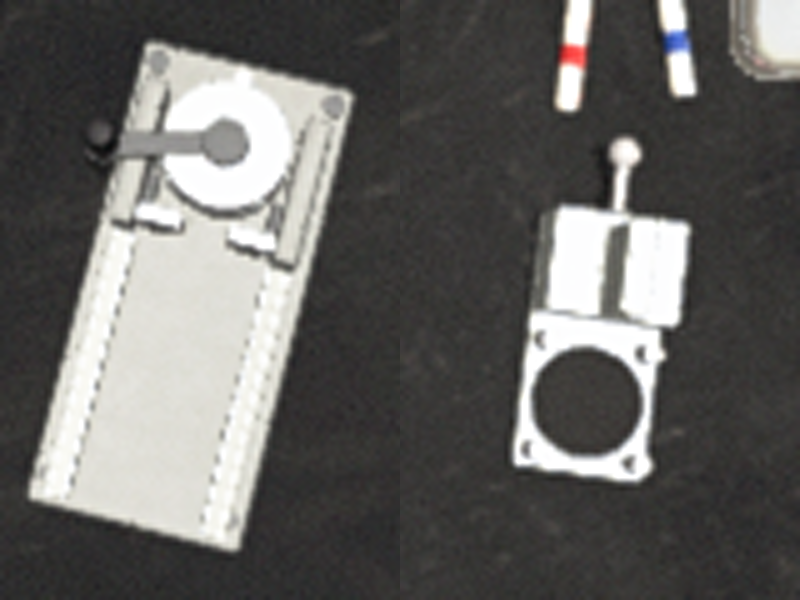

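View pics/scrop.png

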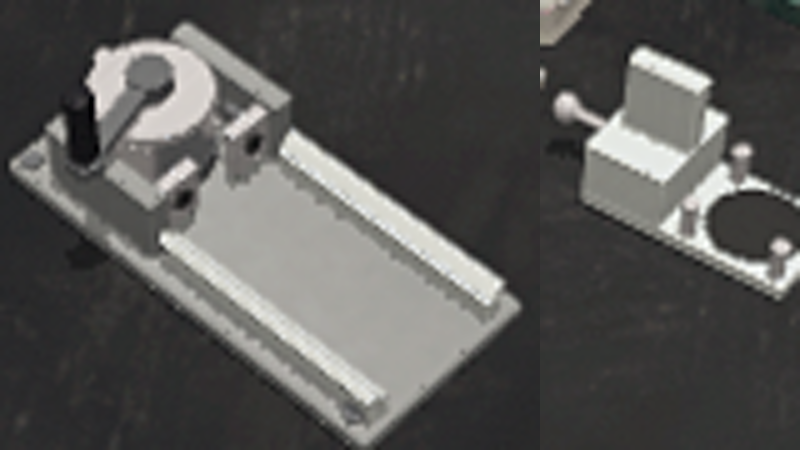

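The top crop shows the dock corners at (147,42), (352,93), (32,497) and (240,550), the hub at (225,142) and the knob at (100,132). The carrier's stud head is at (625,152), with its rear corners at (517,465) and (645,478). The scene crop shows the fin top at (630,62) to (713,78) and the stud head at (568,107). Next I'll fit the poses with height left free.

```bash
cat >h.py <<'E'
import numpy as np,cv2,pickle
from scipy.optimize import least_squares
def cam(c):
    f=c['image'].shape[0]/2/np.tan(np.radians(c['fov_y'])/2)
    return np.array([[f,0,c['cx']],[0,f,c['cy']],[0,0,1.]]),np.array(c['rvec']),np.array(c['tvec'])
def proj(P,c):
    K,r,t=cam(c);return cv2.projectPoints(np.array(P,float),r,t,K,None)[0][:,0]
def world(p,L):
    x,y,z,a=p;L=np.array(L)/1e3;c,s=np.cos(a),np.sin(a)
    return np.c_[x+c*L[:,0]-s*L[:,1],y+s*L[:,0]+c*L[:,1],z+L[:,2]]
def px(uv,off,z=5,sub=(0,0)): return (np.array(uv,float)-sub+.5)/z-.5+off
def fit(obs,p0,zfree=True):
    # obs: list (cam, pix, local)
    def res(p):
        q=p if zfree else np.r_[p[:2],0,p[2]]
        return np.concatenate([(proj(world(q,L),c)-u).ravel() for c,u,L in obs])
    r=least_squares(res,p0 if zfree else np.r_[p0[:2],p0[3]],loss='soft_l1')
    return r.x,[np.round(proj(world(r.x if zfree else np.r_[r.x[:2],0,r.x[2]],L),c)-u,2).tolist() for c,u,L in obs]
def depthpts(c,box):
    K,r,t=cam(c);x0,y0,x1,y1=box;v,u=np.mgrid[y0:y1,x0:x1];d=c['depth'][y0:y1,x0:x1]
    P=np.stack([(u-K[0,2])/K[0,0]*d,(v-K[1,2])/K[1,1]*d,d],-1)
    R=cv2.Rodrigues(r)[0];return (P-t)@R
E
python3 - <<'E'
from h import *
T=pickle.load(open('top0.pkl','rb'));S=pickle.load(open('scene0.pkl','rb'))
dt=px([(147,42),(352,93),(32,495),(240,548),(225,142)],(230,160));dl=[(90,56,12),(90,-56,12),(-155,56,12),(-155,-56,12),(40,0,72)]
ds=px([(10,160),(365,435),(522,305),(150,76)],(220,194));dsl=[(90,56,12),(-155,56,12),(-155,-56,12),(40,0,72)]
ct=px([(625,152),(517,465),(648,480),(553,207),(690,222),(680,327)],(360,180),sub=(400,0));cl=[(33,0,28),(-130,33,10),(-130,-33,10),(0,33,44),(0,-33,44),(-52,-33,44)]
cs=px([(568,107),(630,62),(645,45),(713,78),(703,92),(583,200),(587,147)],(322,128),sub=(540,0));csl=[(33,0,28),(-6,7,90),(-6,-7,90),(-52,-7,90),(-52,7,90),(0,33,0),(0,33,44)]
for nm,o,p0 in(("dock",[(T,dt,dl),(S,ds,dsl)],[.5,0,0,-.2]),("car",[(T,ct,cl),(S,cs,csl)],[.5,-.3,0,-.05])):
  for oo in (o,o[:1],o[1:]):
    for zf in((True,False) if oo is o else (False,)):
        p,r=fit(oo,p0,zf);print(nm,zf,np.round(p,4),'\n ',r)
# depth check
for box in((275,185,285,190),(260,230,275,250),(395,232,402,240)):
    P=depthpts(T,box).reshape(-1,3);print(np.median(P,0))
P=depthpts(T,(360,190,430,285)).reshape(-1,3);m=P[:,2]>.08;print('fin',m.sum(),P[m].mean(0),P[m].min(0),P[m].max(0))
E
```

```text
dock True [ 0.5878  0.0693 -0.0028 -0.2778] 
  [[[0.06, -0.87], [0.81, -0.63], [-0.98, 0.22], [-0.02, 0.51], [0.36, -0.68]], [[-0.43, 0.75], [0.32, 2.25], [0.76, -0.46], [0.16, -0.36]]]
dock False [ 0.5873  0.0698 -0.2784] 
  [[[-0.14, -0.89], [0.69, -0.61], [-1.3, 0.38], [-0.26, 0.72], [0.17, -0.65]], [[-0.48, 0.22], [0.38, 1.84], [0.91, -0.89], [0.18, -0.92]]]
dock False [ 0.5867  0.0696 -0.2724] 
  [[[-0.28, -0.58], [0.62, -0.54], [-0.88, 0.85], [0.23, 0.93], [0.18, -0.42]]]
dock False [ 0.5876  0.0701 -0.285 ] 
  [[[-0.53, 0.04], [-0.19, 2.05], [0.61, -0.53], [0.12, -0.95]]]
car True [ 0.532  -0.2629 -0.0016 -0.1554] 
  [[[-0.53, 0.12], [0.13, -0.14], [-0.22, 0.16], [1.02, -0.21], [-0.14, 0.09], [-0.12, -0.26]], [[0.11, 0.66], [-0.13, -0.65], [-0.37, 0.02], [0.7, -0.0], [-0.03, 0.0], [-0.08, 0.55], [0.18, -0.54]]]
car False [ 0.5317 -0.262  -0.1525] 
  [[[-0.77, 0.14], [0.04, 0.02], [-0.27, 0.25], [0.79, -0.13], [-0.33, 0.1], [-0.26, -0.22]], [[0.06, 0.46], [-0.14, -0.89], [-0.38, -0.23], [0.73, -0.27], [0.01, -0.26], [-0.08, 0.37], [0.19, -0.73]]]
car False [ 0.5318 -0.2625 -0.1538] 
  [[[-0.56, 0.11], [0.16, -0.03], [-0.15, 0.23], [0.98, -0.18], [-0.13, 0.09], [-0.09, -0.23]]]
car False [ 0.5313 -0.2613 -0.1693] 
  [[[0.21, 0.54], [-0.15, -0.7], [-0.32, -0.01], [0.64, 0.11], [-0.15, 0.09], [-0.21, 0.48], [0.06, -0.63]]]
[0.62705935 0.04709834 0.06633819]
[0.50084176 0.08277625 0.01287096]
[ 0.49941582 -0.2445338   0.0465976 ]
fin 157 [ 0.48928462 -0.1929285   0.3385971 ] [ 0.43752589 -0.26715256  0.08028392] [0.52453211 0.05286829 1.31130602]
```

```bash
cat >>h.py <<'E'
def quat(psi): return np.array([np.cos(psi/2),np.sin(psi/2),0,0])
DOCK=np.array([.5876,.0697,0,-.2775])
def dw(l): return world(DOCK,[l])[0]
E
python3 - <<'E'
from h import *
from cell import *
# refine long bed edges in both views: subpixel
for n in("top","scene"):
    c=pickle.load(open(n+'0.pkl','rb'));g=cv2.cvtColor(c['image'],cv2.COLOR_RGB2GRAY).astype(np.float32)
    for side in(1,-1):
      if n=="scene" and side==-1: continue
      out=[]
      for z in(12,):
        for X in np.linspace(-140,-20,25):
          ys=np.linspace(44,66,89)*side
          uv=proj(world(DOCK,[(X,y,z) for y in ys]),c).astype(np.float32)
          v=cv2.remap(g,uv[:,0].reshape(1,-1),uv[:,1].reshape(1,-1),cv2.INTER_CUBIC)[0]
          d=np.gradient(v); i=np.argmin(d[5:-5])+5
          w=-np.minimum(d[max(0,i-12):i+13],0); out.append((X,(w*ys[max(0,i-12):i+13]).sum()/w.sum()))
      o=np.array(out);p=np.polyfit(o[:,0],o[:,1],1);print(n,side,'slope',p[0].round(4),'y at -80',np.polyval(p,-80).round(2),'sd',np.std(o[:,1]-np.polyval(p,o[:,0])).round(2))
g=world([.532,-.2625,0,-.155],[(-29,0,0)])[0]
q=quat(-.155);print(g,inverse_kinematics(g+[0,0,.2],q))
reach(g+[0,0,.2],q)
movel(g+[0,0,.064],feed=.15)
s=sense();print(s['position'],s['ft_force'])
close_gripper();s=sense();print(s['finger_gap'],s['gripper_force'],s['ft_force'],s['wrist_torque'])
movel(g+[0,0,.154],feed=.15)
s=sense();print(s['time_s'],s['position'],s['ft_force'],s['wrist_torque'],s['finger_gap'])
E
```

```text
top 1 slope -0.003 y at -80 55.52 sd 0.12
top -1 slope -0.0027 y at -80 -55.14 sd 0.22
scene 1 slope 0.0065 y at -80 58.51 sd 0.75
[ 0.50334767 -0.25802298  0.        ] [ 0.59164299  0.28777207 -0.2143461   1.59027561  0.0632435   1.27035044
 -1.35867648]
[ 0.50396717 -0.25844343  0.06497915] [-0.01539259 -0.81426378  0.68607815]
0.012962180753516952 62.09846377372742 [-0.14348052  0.19235695  0.07339195] [ 0.12385926 -0.0202913  -0.02176189]
4.2417 [ 0.50257999 -0.25777524  0.15279306] [ 0.52413584 -0.47831722 -3.84594806] [-0.01302716 -0.04619731 -0.0296958 ] 0.013398225129651923
```

```bash
sed -i 's/^DOCK=.*/DOCK=np.array([.5876+.2e-3*.277,.0697+.2e-3*.96,0,-.2803])/' h.py; python3 - <<'E'
from h import *
from cell import *
q=quat(DOCK[3]); p=dw((-77,0,0))
reach(p+[0,0,.154],q)
movel(p+[0,0,.110],feed=.12); dwell(.3)
s=sense();print(s['time_s'],p,s['position'],s['orientation'],s['ft_force'],s['wrist_torque'])
L=(world([0,0,0,-DOCK[3]],[(s['position']-DOCK[:3])*1e3])*1e3);print('dock frame tcp',L)
I=[]
for n in("top","scene"):
    c=capture(n);pickle.dump(c,open(f'{n}1.pkl','wb'))
    im=c['image'][:,:,::-1]
    x,y,w,h=(230,160,80,120) if n=="top" else (220,164,80,120)
    I.append(cv2.resize(im[y:y+h,x:x+w],None,fx=5,fy=5,interpolation=cv2.INTER_CUBIC))
cv2.imwrite('pics/over.png',np.hstack(I))
E
```

```text
6.375 [0.51366052 0.09119358 0.        ] [0.51411932 0.09125819 0.11070212] [ 9.90193042e-01 -1.39704420e-01  6.26153771e-04 -1.47797297e-04] [-0.18390365  0.6746459  -3.50369782] [-0.04869259 -0.05400763 -0.00445303]
dock frame tcp [[-76.57698127   0.18901207 110.70211916]]
```

View pics/over.png

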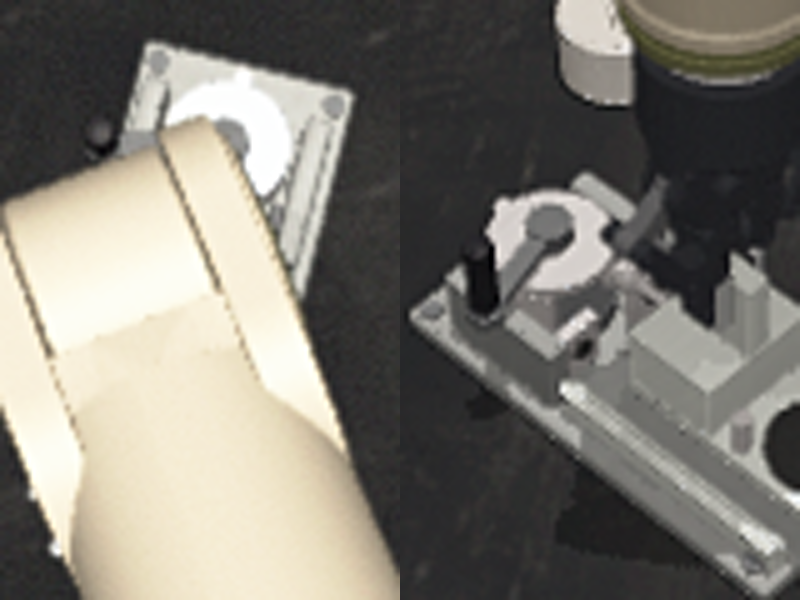

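The scene half shows the carrier's block at (632,340)-(708,397), above and between the rails, with the stud heading for the cam. The top view is blocked by the arm. I'll compare predicted and seen positions, then lower with force checks.

```bash
cat >>h.py <<'E'
def rot(v): # world vector -> dock axes
    c,s=np.cos(DOCK[3]),np.sin(DOCK[3]);return np.array([c*v[0]+s*v[1],-s*v[0]+c*v[1],v[2]])
def st(s): 
    return np.round(rot(s['position']-DOCK[:3])*1e3,2),np.round(rot(s['ft_force']),2),np.round(rot(s['wrist_torque']),3)
E
python3 - <<'E'
from h import *
from cell import *
c=pickle.load(open('scene1.pkl','rb'))
s=sense();t=rot(s['position']-DOCK[:3])*1e3
f=t+[29,0,-65]
obs=px([(632,340),(708,397),(708,432)],(220,164),sub=(400,0));print('car',proj(world(DOCK,[f+[0,33,44],f+[-52,33,44],f+[-52,33,10]]),c)-obs)
obs=px([(552,222),(412,312),(585,315)],(220,164),sub=(400,0));print('dock',proj(world(DOCK,[(40,0,72),(90,56,12)]),c)-obs[:2])
a=proj(world(DOCK,[(-80,0,40),(-80,10,40),(-70,0,40)]),c);print('10mm y',a[1]-a[0],'10mm x',a[2]-a[0])
F0=rot(s['ft_force']);z=t[2]
while z>78:
    z-=2; movel(dw((-77,0,z)),feed=.04);dwell(.08);s=sense();a=st(s)
    if z<102: print(z,*a)
    d=a[1]-F0
    if d[2]>5 or abs(d[1])>8: break
print(sense()['time_s'])
E
```

```text
car [[-0.54357311 -1.38655074]
 [ 0.73049876 -0.41557849]
 [ 0.81916185  1.75634554]]
dock [[-0.33075697 -0.17138389]
 [-0.97993644 -0.26634092]]
10mm y [-2.926801   2.4413284] 10mm x [-3.06976766 -2.29538631]
100.41598128083861 [-77.03   0.   100.38] [-0.59  0.11 -4.38] [ 0.021 -0.011  0.039]
98.41598128083861 [-7.705e+01 -1.000e-02  9.836e+01] [ 0.16 -0.45 -3.68] [-0.014 -0.112 -0.008]
96.41598128083861 [-7.704e+01 -2.000e-02  9.637e+01] [-1.04 -0.64 -3.39] [-0.019 -0.03   0.056]
94.41598128083861 [-7.702e+01  4.000e-02  9.439e+01] [-0.2   0.62 -3.21] [-0.025 -0.075 -0.015]
92.41598128083861 [-7.703e+01 -1.000e-02  9.237e+01] [ 0.51 -0.56 -3.66] [-0.037  0.02  -0.024]
90.41598128083861 [-7.703e+01 -2.000e-02  9.039e+01] [ 0.07  0.32 -3.98] [-0.018 -0.065  0.028]
88.41598128083861 [-7.702e+01 -1.000e-02  8.837e+01] [ 1.17 -0.17 -3.86] [ 0.009 -0.083  0.015]
86.41598128083861 [-7.705e+01 -1.000e-02  8.636e+01] [-0.06 -0.16 -3.93] [ 0.058 -0.075 -0.01 ]
84.41598128083861 [-7.703e+01 -2.000e-02  8.436e+01] [-0.8   0.55 -3.75] [ 0.088 -0.054  0.076]
82.41598128083861 [-77.05   0.    82.37] [-0.07  0.24 -3.66] [ 0.003 -0.061  0.012]
80.41598128083861 [-7.702e+01 -3.000e-02  8.036e+01] [-0.05 -0.48 -2.87] [-0.031 -0.058 -0.062]
78.41598128083861 [-77.05  -0.    78.36] [ 0.09  1.12 -3.45] [-0.04  -0.043 -0.076]
76.41598128083861 [-7.701e+01 -1.000e-02  7.640e+01] [-0.8  -0.67 -2.52] [-0.038 -0.006 -0.014]
12.1417
```

```bash
cat >>h.py <<'E'
def avg(n=6):
    from cell import sense,dwell
    F=[]
    for _ in range(n): dwell(.02);s=sense();F.append(rot(s['ft_force']))
    return rot(s['position']-DOCK[:3])*1e3,np.mean(F,0)
E
python3 - <<'E'
from h import *
from cell import *
print(avg())
movel(dw((-46,0,76.4)),feed=.06);p,F0=avg(8);print(p,F0)
x=-46
while x<-30:
    x+=.8;movel(dw((x,0,76.4)),feed=.03);p,F=avg();d=F-F0
    print(p.round(2),d.round(2))
    if d[0]<-3 or abs(d[1])>12: break
print(sense()['time_s'])
E
```

```text
(array([-7.69815077e+01,  1.67208806e-02,  7.64352473e+01]), array([-0.13899737, -0.13477248, -3.61276323]))
[-46.422067     0.1132222   76.30718621] [-0.31649362 -0.17576569 -3.63124632]
[-4.524e+01 -2.000e-02  7.642e+01] [0.62 0.29 0.21]
[-4.438e+01  4.000e-02  7.643e+01] [ 0.55  0.52 -0.16]
[-4.359e+01 -1.000e-02  7.638e+01] [ 0.33 -0.1   0.22]
[-4.283e+01  2.000e-02  7.637e+01] [0.15 0.29 0.03]
[-4.201e+01 -2.000e-02  7.638e+01] [-0.09  0.32  0.01]
[-4.12e+01  2.00e-02  7.64e+01] [0.5  0.14 0.06]
[-4.041e+01 -1.000e-02  7.638e+01] [ 0.45  0.33 -0.31]
[-3.960e+01 -1.000e-02  7.639e+01] [0.08 0.1  0.12]
[-3.881e+01 -3.000e-02  7.639e+01] [ 0.32  0.39 -0.17]
[-3.801e+01 -2.000e-02  7.637e+01] [0.48 0.58 0.21]
[-3.742e+01  4.000e-02  7.633e+01] [-0.91 -0.19  0.92]
[-37.02   0.08  76.22] [-4.88 -0.57  2.42]
17.2417
```

```bash
python3 - <<'E'
from h import *
from cell import *
x=-36.8;z=76.4
for _ in range(6):
    z-=.3;movel(dw((x,0,z)),feed=.03);p,F=avg(5);print(p.round(2),F.round(2))
    if F[2]>1: break
gripper_open();p,F=avg(5);print('open',p.round(2),F.round(2),sense()['finger_gap'])
movel(dw((x,0,160)),feed=.15)
# clear of view toward robot side, also toward knob staging
q=quat(DOCK[3]);reach(dw((-90,130,200)),q)
s=sense();print(s['time_s'],s['q'])
I=[]
for n in("top","scene"):
    c=capture(n);pickle.dump(c,open(f'{n}2.pkl','wb'))
    im=c['image'][:,:,::-1]
    x,y,w,h=(230,160,80,120) if n=="top" else (220,174,80,120)
    I.append(cv2.resize(im[y:y+h,x:x+w],None,fx=5,fy=5,interpolation=cv2.INTER_CUBIC))
cv2.imwrite('pics/in.png',np.hstack(I))
E
```

```text
[-3.706e+01  6.000e-02  7.605e+01] [-5.36 -0.3  -0.92]
[-37.03   0.14  76.  ] [-6.07 -0.4   0.95]
[-36.97   0.19  75.98] [-6.71 -0.47  3.39]
open [-3.676e+01 -1.000e-02  7.550e+01] [ 0.01 -0.06 -0.12] 0.08538678906203671
20.3667 [-0.07533363  0.34875993 -0.47193262  1.54164065  0.16217048  1.29215652
 -2.41749764]
```

View pics/in.png

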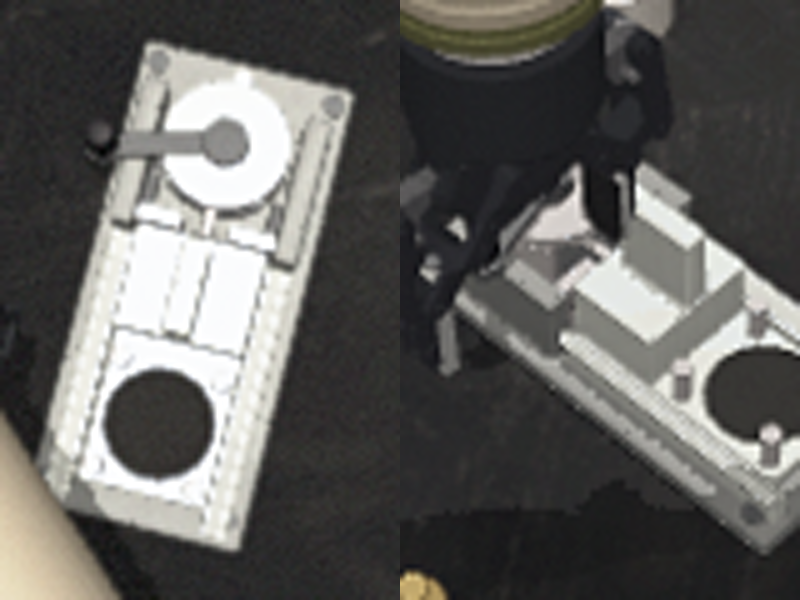

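The carrier is between the rails: block at (110-270, 225-350) in the top half, shank in the cam mouth at (210,220), lever unmoved with its knob at (98,132). Next I'll measure the lever angle and check IK along the arc, then push in small force-checked steps to short of the tight range.

```bash
cat >>h.py <<'E'
def lever(th,gap=0.,z=95.):
    r=np.array([np.cos(th),np.sin(th),0]);t=np.array([np.sin(th),-np.cos(th),0])
    return dw(np.array([40,0,0])+60*r-(19+gap)*t+[0,0,z]),quat(th+np.pi/2+DOCK[3]),t
E
python3 - <<'E'
from h import *
from cell import *
c=pickle.load(open('top2.pkl','rb'))
o=px([(98,131)],(230,160));h=px([(226,141)],(230,160))
rel=(proj(world(DOCK,[(40,0,76)]),c)-h);print('hub res',rel)
f=lambda a:np.linalg.norm(proj(world(DOCK,[(40+60*np.cos(a),60*np.sin(a),117)]),c)-rel-o)
A=np.radians(np.arange(85,125,1));e=[f(a) for a in A];print('lever deg',np.degrees(A[np.argmin(e)]),min(e))
for d in range(110,-41,-15):
    p,q,t=lever(np.radians(d));j=inverse_kinematics(p,q);print(d,None if j is None else j.round(2))
E
```

```text
hub res [[-0.04767036 -0.81813769]]
lever deg 106.0 0.25007465006544183
110 [ 0.56  0.87 -1.29  1.55  0.84  1.37  0.83]
95 [ 0.54  0.9  -1.29  1.5   0.87  1.4   0.58]
80 [ 0.35  0.71 -0.9   1.46  0.57  1.25  0.51]
65 [ 0.32  0.71 -0.85  1.41  0.54  1.26  0.28]
50 [ 0.29  0.72 -0.79  1.37  0.52  1.26  0.06]
35 [ 0.27  0.72 -0.74  1.34  0.49  1.26 -0.16]
20 [ 0.26  0.72 -0.69  1.33  0.45  1.26 -0.38]
5 [ 0.25  0.71 -0.63  1.32  0.42  1.25 -0.59]
-10 [ 0.25  0.69 -0.58  1.33  0.38  1.23 -0.81]
-25 [ 0.24  0.67 -0.53  1.35  0.34  1.22 -1.03]
-40 [ 0.24  0.64 -0.48  1.38  0.3   1.2  -1.25]
```

```bash
cat >push.py <<'E'
from h import *
from cell import *
import sys
TH0=np.radians(100)
def step(th,feed=.06,gap=0,n=6):
    p,q,t=lever(th,gap);movel(p,q,feed=feed);P,F=avg(n)
    return P,F,t
E
python3 - <<'E'
from push import *
close_gripper()
p,q,t=lever(np.radians(106),12,200.);reach(p,q)
p,q,t=lever(np.radians(106),12);movel(p,q,feed=.15)
dwell(.2);P,F0=avg(10);print('F0',F0.round(2),P.round(1),sense()['time_s'])
np.save('F0.npy',F0)
for g in(8,5,3,1,0):
    P,F,t=step(np.radians(106),.04,g);d=F-F0;print('gap',g,'ft',round(-d@t,2),d.round(2))
    if -d@t>1.5: break
th=np.radians(106)
while th>TH0-1.3:
    th-=.1;P,F,t=step(th);d=F-F0;print(round(TH0-th,2),'ft',round(-d@t,2),d.round(2),sense()['time_s'])
    if -d@t>4.3 or abs(d[2])>6: break
np.save('th.npy',th)
E
```

```text
F0 [-0.1  -0.12  0.46] [-6.2 49.2 95.4] 25.2083
gap 8 ft -0.04 [ 0.1  -0.18 -0.34]
gap 5 ft -0.16 [ 0.1   0.23 -0.15]
gap 3 ft -0.02 [ 0.04 -0.06 -0.75]
gap 1 ft 0.25 [-0.28  0.07 -0.4 ]
gap 0 ft -0.19 [ 0.18  0.07 -0.6 ]
-0.0 ft -0.13 [ 0.12  0.07 -0.84] 27.3167
0.1 ft 0.24 [-0.29  0.6  -0.56] 27.675
0.2 ft 0.19 [-0.19  0.17 -0.24] 28.0333
0.3 ft -0.06 [ 0.1   0.3  -0.22] 28.3917
0.4 ft -0.26 [ 0.22 -0.23 -0.49] 28.75
0.5 ft 0.22 [-0.12  0.33 -0.81] 29.1083
0.6 ft 0.22 [ 0.    0.53 -0.64] 29.4667
0.7 ft 0.26 [-0.27  0.05 -0.38] 29.825
0.8 ft 0.46 [-0.42  0.21 -0.57] 30.1833
0.9 ft -0.05 [ 0.18  0.12 -0.35] 30.5417
1.0 ft -0.32 [ 0.46 -0.   -0.32] 30.9
1.1 ft 0.08 [ 0.12  0.19 -0.37] 31.2583
1.2 ft 0.02 [-0.18 -0.08 -0.48] 31.6167
1.3 ft 0.39 [-0.66  0.12 -0.53] 31.975
1.4 ft 0.77 [-0.47  0.64 -0.28] 32.3333
```

```bash
python3 - <<'E'
from push import *
I=[];s=sense();print(st(s),s['finger_gap'])
for n in("top","scene"):
    c=capture(n);pickle.dump(c,open(f'{n}3.pkl','wb'))
    im=c['image'][:,:,::-1]
    x,y,w,h=(230,150,80,120) if n=="top" else (220,154,80,120)
    I.append(cv2.resize(im[y:y+h,x:x+w],None,fx=5,fy=5,interpolation=cv2.INTER_CUBIC))
cv2.imwrite('pics/lev.png',np.hstack(I))
E
```

```text
(array([89.84, 38.34, 95.  ]), array([-0.85,  1.37,  0.84]), array([ 0.109,  0.082, -0.034])) 9.534151985328578e-05
```

View pics/lev.png

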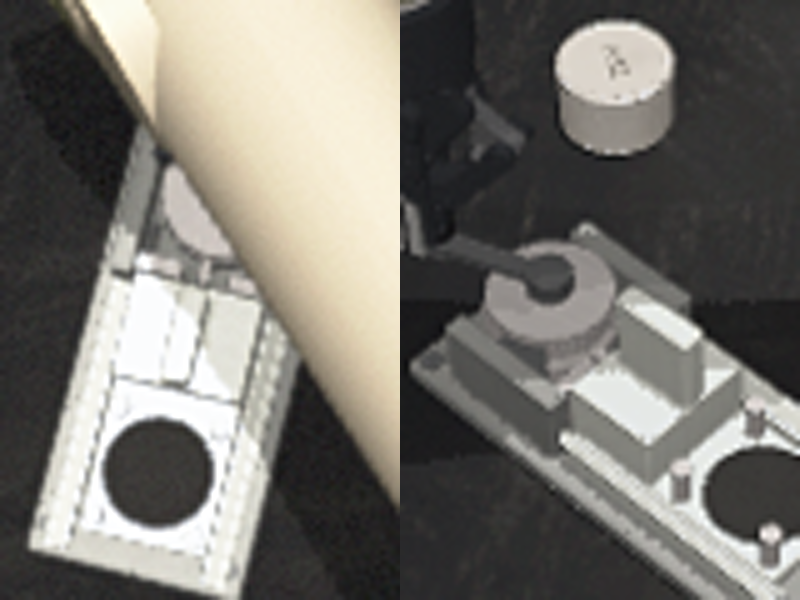

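In the scene half the lever bar now runs from the hub (552,278) to about (450,240), so the knob is following the fingers. I'll continue in fine steps, reading the force right as each step ends as well as averaged.

```bash
python3 - <<'E'
from push import *
F0=np.load('F0.npy');th=float(np.load('th.npy'));h=.03
while th>TH0-2.2:
    th-=h;p,q,t=lever(th);movel(p,q,feed=.03)
    s=sense();i=-(rot(s['ft_force'])-F0)@t
    P,F=avg(5);d=F-F0;f=-d@t;k=P[:2]-[40,0]+19*t[:2]
    print(round(TH0-th,3),'inst',round(i,2),'ft',round(f,2),d.round(2),'cam',round(TH0-np.arctan2(k[1],k[0]),3),sense()['time_s'])
    if f>5.4 or i>6.5 or abs(d[2])>8: break
    h=.03 if f<3 else .015
np.save('th.npy',th)
E
```

```text
1.425 inst 2.73 ft 2.37 [-1.13  2.13 -0.44] cam 1.419 32.7667
1.455 inst 3.1 ft 2.52 [-1.57  2.16 -0.62] cam 1.454 33.1
1.485 inst 1.5 ft 1.93 [-1.15  1.69 -0.03] cam 1.487 33.4333
1.515 inst 2.14 ft 2.22 [-1.74  1.87  0.08] cam 1.517 33.7667
1.545 inst 2.57 ft 2.63 [-2.26  2.22 -0.35] cam 1.547 34.1
1.575 inst 2.46 ft 2.24 [-1.86  1.95 -0.48] cam 1.576 34.4333
1.605 inst 2.05 ft 2.03 [-1.84  1.79 -0.72] cam 1.607 34.7667
1.635 inst 1.9 ft 1.96 [-1.6   1.8  -0.23] cam 1.637 35.1
1.665 inst 1.63 ft 2.21 [-1.41  2.1  -1.14] cam 1.667 35.4333
1.695 inst 1.62 ft 2.34 [-0.82  2.3  -1.07] cam 1.697 35.7667
1.725 inst 3.12 ft 2.29 [-1.31  2.27 -0.93] cam 1.726 36.1
1.755 inst 2.17 ft 2.15 [-1.29  2.16 -0.85] cam 1.757 36.4333
1.785 inst 1.75 ft 2.58 [-1.35  2.63 -0.19] cam 1.785 36.7667
1.815 inst 3.48 ft 2.98 [-1.48  3.09 -0.83] cam 1.816 37.1
1.845 inst 3.58 ft 3.14 [-1.13  3.27 -0.29] cam 1.844 37.4333
1.86 inst 3.0 ft 3.84 [-1.22  4.   -0.54] cam 1.859 37.7667
1.875 inst 4.07 ft 3.86 [-1.67  4.11 -0.43] cam 1.874 38.1
1.89 inst 3.3 ft 4.02 [-2.08  4.37 -0.3 ] cam 1.89 38.4333
1.905 inst 4.16 ft 4.41 [-1.97  4.79 -0.11] cam 1.904 38.7667
1.92 inst 3.24 ft 4.27 [-2.37  4.76 -0.87] cam 1.919 39.1
1.935 inst 4.52 ft 4.51 [-2.17  5.   -0.38] cam 1.932 39.4333
1.95 inst 4.22 ft 4.75 [-2.22  5.31 -0.92] cam 1.945 39.7667
1.965 inst 4.33 ft 4.68 [-1.73  5.18 -0.44] cam 1.959 40.1
1.98 inst 6.03 ft 5.66 [-1.47  6.17 -0.69] cam 1.972 40.4333
```

```bash
python3 - <<'E'
from push import *
F0=np.load('F0.npy');th=float(np.load('th.npy'))
P,F=avg(15);print('now',-(F-F0)@lever(th)[2])
for _ in range(4):
    th-=.008;p,q,t=lever(th);movel(p,q,feed=.02);P,F=avg(12);f=-(F-F0)@t
    print(round(TH0-th,3),round(f,2),(F-F0).round(2))
    if f>5.9: break
for g in(3,15,30): movel(lever(th,g)[0],feed=.05)
P,F=avg(6);print((F-F0).round(2))
p=lever(th,30,200.)[0];movel(p,feed=.15)
reach(np.array([.46,.30,.25]),quat(1.2))
print(sense()['time_s'])
I=[]
for n in("top","scene"):
    c=capture(n);pickle.dump(c,open(f'{n}4.pkl','wb'))
    im=c['image'][:,:,::-1]
    x,y,w,h=(230,150,80,120) if n=="top" else (220,164,80,120)
    I.append(cv2.resize(im[y:y+h,x:x+w],None,fx=5,fy=5,interpolation=cv2.INTER_CUBIC))
cv2.imwrite('pics/end.png',np.hstack(I))
E
```

```text
now 5.434269041140777
1.988 5.48 [-1.27  5.96 -1.2 ]
1.996 5.58 [-1.31  6.09 -1.33]
2.004 5.67 [-1.28  6.2  -0.84]
2.012 5.84 [-1.1   6.35 -1.26]
[-0.32  0.19 -0.32]
45.8
```

View pics/end.png

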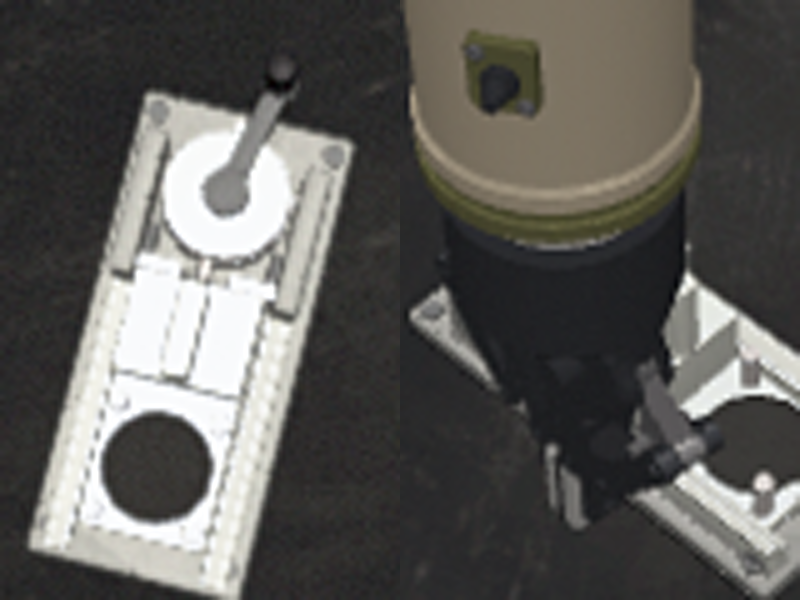

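The lever now points ahead and slightly right, with the knob at (282,70). The carrier sits drawn in against the stops and stayed put after release. The last push read about 5.8 N, just under the 6 N that counts as firm, so I'll do one short re-push to about 6.4 N.

```bash
python3 - <<'E'
from push import *
th=TH0-2.012
p,q,t=lever(th,30,200.);reach(p,q);movel(lever(th,30)[0],feed=.15);movel(lever(th,8)[0],feed=.08)
P,F0=avg(12);print(F0.round(2),sense()['time_s'])
movel(lever(th,2)[0],feed=.05)
th+=.02
for _ in range(11):
    p,q,t=lever(th);movel(p,q,feed=.02);P,F=avg(8);f=-(F-F0)@t;k=P[:2]-[40,0]+19*t[:2]
    print(round(TH0-th,3),round(f,2),(F-F0).round(2),'cam',round(TH0-np.arctan2(k[1],k[0]),3))
    if f>6.3 or sense()['time_s']>60: break
    th-=.008
movel(lever(th,20)[0],feed=.08)
P,F=avg(4);print((F-F0).round(2))
movel(lever(th,30,200.)[0],feed=.15)
print(sense()['time_s'])
c=capture("top");pickle.dump(c,open('top5.pkl','wb'))
E
```

```text
[ 0.08  0.03 -0.22] 48.65
1.992 3.32 [ 0.82  3.22 -1.45] cam 1.985
2.0 4.72 [ 1.78  4.42 -1.65] cam 1.996
2.008 4.69 [ 1.56  4.44 -1.7 ] cam 2.006
2.016 4.89 [ 1.5   4.66 -1.64] cam 2.014
2.024 5.26 [ 1.45  5.06 -2.2 ] cam 2.021
2.032 5.42 [ 1.65  5.16 -2.28] cam 2.027
2.04 5.76 [ 2.36  5.31 -2.28] cam 2.035
2.048 5.33 [ 1.98  4.97 -2.  ] cam 2.044
2.056 5.68 [ 1.86  5.37 -2.39] cam 2.05
2.064 5.89 [ 1.72  5.63 -2.28] cam 2.058
2.072 5.63 [ 1.91  5.3  -1.62] cam 2.066
[0.01 0.01 0.06]
54.4417
```

```bash
python3 - <<'E'
from h import *
import cv2
a=pickle.load(open('top4.pkl','rb'))['image'][:,:,::-1];b=pickle.load(open('top5.pkl','rb'))['image'][:,:,::-1]
I=[cv2.resize(m[155:215,255:305],None,fx=8,fy=8,interpolation=cv2.INTER_CUBIC) for m in(a,b)]
cv2.imwrite('pics/cmp.png',np.hstack(I))
c=pickle.load(open('top4.pkl','rb'));rel=np.array([-.05,-.82])
for cam in(1.85,1.9,1.95,2.0,2.05,2.1):
    t=np.radians(100)-cam;print(cam,((proj(world(DOCK,[(40+60*np.cos(t),60*np.sin(t),117)]),c)-rel-[255,155]+.5)*8-.5).round(1))
# carrier advance: dark hole centroid
for n in(2,4,5):
    g=cv2.cvtColor(pickle.load(open(f'top{n}.pkl','rb'))['image'],cv2.COLOR_RGB2GRAY)[225:262,245:280].astype(float)
    m=(g<90);m=cv2.connectedComponentsWithStats(m.astype(np.uint8));i=np.argmax([s[4] if s[4]<900 and 0<s[0] else 0 for s in m[2][1:]])+1;print(n,m[2][i],m[3][i])
E
```

```text
1.85 [[230.8  59. ]]
1.9 [[240.1  62.7]]
1.95 [[249.2  66.8]]
2.0 [[258.1  71.4]]
2.05 [[266.8  76.4]]
2.1 [[275.2  81.8]]
2 [  6   9  21  22 356] [16.28370787 19.24438202]
4 [  6   8  21  21 351] [15.88603989 18.01424501]
5 [  6   8  21  21 355] [15.82816901 17.90985915]
```

View pics/cmp.png

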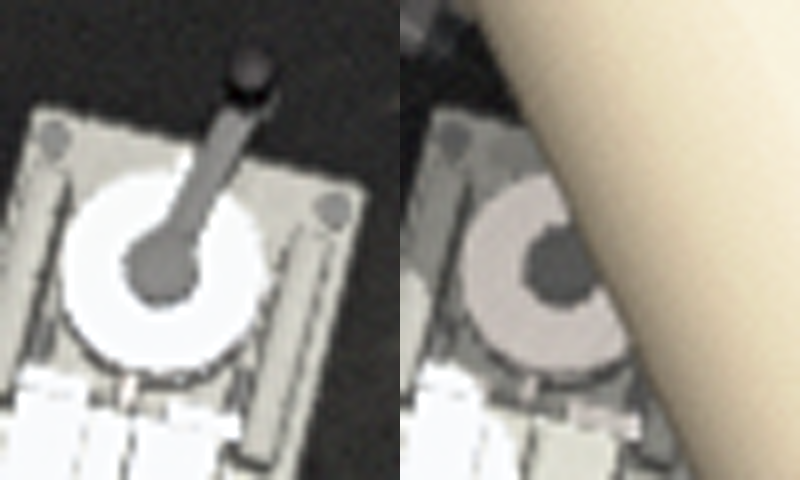

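The left (earlier) half shows the knob at (252,68), a cam angle of about 1.96. In the right half the arm hides it. I'll back away and take one last look.

```bash
python3 - <<'E'
from push import *
reach(np.array([.46,.30,.25]),quat(1.2));print(sense()['time_s'])
c=capture("top");pickle.dump(c,open('top6.pkl','wb'));m=c['image'][:,:,::-1]
a=cv2.resize(m[155:215,255:305],None,fx=8,fy=8,interpolation=cv2.INTER_CUBIC)
b=cv2.resize(m[120:300,150:360],(400,480*1),interpolation=cv2.INTER_CUBIC)
cv2.imwrite('pics/fin.png',np.hstack([a,b]))
for n in(4,6):
    g=cv2.cvtColor(pickle.load(open(f'top{n}.pkl','rb'))['image'],cv2.COLOR_RGB2GRAY)[225:262,245:280]
    k=cv2.connectedComponentsWithStats((g<90).astype(np.uint8));i=np.argmax([s[4] if s[4]<900 and 0<s[0] else 0 for s in k[2][1:]])+1;print(n,k[3][i])
E
```

```text
55.7833
4 [15.88603989 18.01424501]
6 [15.8079096  17.93220339]
```

View pics/fin.png

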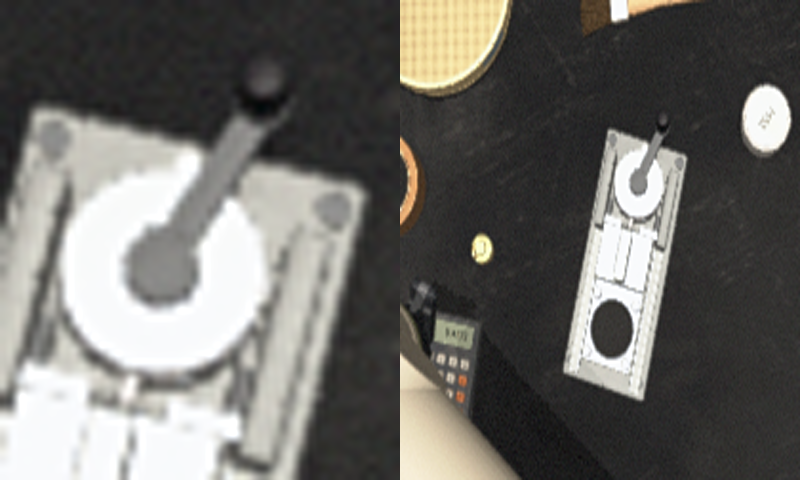

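The knob is now at (265,76), a cam angle of about 2.04. The carrier is home, and the tin, weight and calculator are untouched with the robot clear. Handing in.

```bash
python3 -c "
from cell import *
print(sign_off())"
```

```text
the job is handed in; nothing more can be done
None
```

I handed the job in at about 56 s: the carrier is between the rails and drawn in by the cam, with the lever at about 2.04 rad and the arm clear; the push peaked at about 5.9 N, just under your 6 N "firm" mark, and rose more slowly than you described, so hard contact with the steel stops is inferred from the force and the pictures, not confirmed.

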